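# Shut the pipette tip box and push its tray into the dust cabinet

### The job

Put the pipette tips away from the dust, pushing only, with nothing gripped or lifted: while the tray is still pulled out, gently tip the open lid of the tip box in the tray over with your fingertips and let it come fully shut. Then push the tray by its front plate until it is fully home in the white cabinet. Do not disturb the three small bottles standing round it.

Things in the scene. Friction and masses are not known exactly. Their poses are not given: they have to be found in the camera images.
- cabinet: small white dust cabinet, fixed to the bench, 142 deep (its x) x 120 wide (y) x 104 high (z); the origin lies on the bench under the middle of its open front edge; its +x axis points from the open front into the cabinet, its z up. It is a plain box with a roof, open only at its front (x = 0)
- tray (a joint): sliding tray of the cabinet: how far it is pulled out, m; 0 = fully home (front plate flat against the cabinet's front edges), about 0.14 at the start. It slides along the cabinet's -x axis as it opens, needs about 2 to 3 N to push, and stays where it is left. Hard stops at both ends
- tray_front (a point): centre of the outer face of the tray's grey front plate (a small blue pad marks it); the plate is 120 wide x 92 high x 8 thick and reaches from 9 to 101 above the bench; this point is 55 above the bench. The face looks along the cabinet's -x; push it along the cabinet's +x
- tipbox_base (a point): centre of the underside of the tip box (84 along its own x, 122 along its own y, 68 high when shut; 0.3 kg, blue base, clear lid), which stands loose in the tray on its floor (11 above the bench) within a 20 high rim, 2 of play each side. Its long y axis lies along the tray's sliding direction; its +x side carries the lid hinge and is the side nearer to the robot (the cabinet's -y side)
- hinge (a point): middle of the lid's hinge line, which runs along the tip box's long top edge on its +x side; 43 above the underside of the box, 54 above the bench. Axes as the box's
- lid_edge (a point): middle of the lid's free edge, at its outer (top) face; 84 from the hinge plane and 25 above it when shut. With the lid fully open it stands about 52 beyond the hinge (box +x) and about 125 above the bench; pushed over, it rises to about 142
- tipbox_lid (a joint): opening angle of the tip box's clear lid, rad; 0 = shut, 1.92 = fully open, leaning back past upright against its stop. The lid is a shallow shell 84 x 122 x 25; it turns very easily, and tipped towards the box's -x side below about 1.1 it sinks shut by its own weight, slowly (it may take 2 to 4 s). Shut, its top is 79 above the bench
- bottle_green_mid (a point): small brown bottle with blue cap and green band, 34 wide, 71 high, loose, standing on the bench; point 30 above its underside. Not to be disturbed
- bottle_white_mid (a point): small white bottle with white cap, 34 wide, 59 high, loose, standing on the bench; point 30 above its underside. Not to be disturbed
- bottle_black_mid (a point): small brown bottle with black cap and blue band, 34 wide, 63 high, loose, standing on the bench; point 30 above its underside. Not to be disturbed
There are look-alikes about, which are no part of the job. Of the things that look like the part that bears tipbox_base, the larger one is meant.

How it is judged:
By the outcome, as a careful person would: the job done as asked, in the order asked, and still so for the second after the job is handed in, with the robot touching nothing.
It also fails if it takes over 54 s, if anything falls off the work surface, if the arm or the gripper's body presses on something with over 40 N, if the wrist force passes 120 N, or if a joint passes its speed limit or range.

### The arm

A 6-joint arm with a two-finger parallel gripper is mounted at the origin on a cart in front of the work surface, level with it; the furniture and walls round the work are solid. World frame = base frame: x ahead of the robot, y to its left, z up, the work surface at z = 0. Lengths are in m, angles in rad, forces in N, time in s.
With the tool pointing down it reaches from about 0.35 to 0.725 m from the base axis. Payload 4.3 kg.
Tool frame: the origin (TCP) lies midway between the tips of the shut fingers; the grasp point (between the pads) lies manip.pinch_z behind it (manip.pinch_z is the distance from the TCP to the grasp point, in m); z points along the fingers, y is the line along which they close (so a half turn about z gives the same grasp; the last joint's range is limited). The gripper opens to 85 mm and grips with 20 to 120 N. Pads are 22 mm wide; open, the fingers measure 114 mm over their backs; the gripper's body (76 mm by 85 mm) begins 54 mm behind the grasp point. The pads swing forward as they close: fully open they stand 13 mm farther back than shut.
Start: joints at [1.099, 0.377, 0.081, 1.274, 0, 1.46], TCP at [0.204, 0.538, 0.231] pointing down, gripper open.
Joint ranges: [-2.72, 2.72], [-0.84, 1.66], [-1.02, 1.22], [-1.77, 2.12], [-1.37, 1.28], [-3.14, 3.14]. Speed limits (rad/s): [2.57, 2.57, 3.14, 3.14, 3.14, 3.14].

### API

Orientations are given as a unit quaternion [x, y, z, w].
In Python, from plant import manip gives the robot as it stands.
- The arm moves only by the tool carry_out, never from a script. Its argument "series" is a list of rows, each a list of 2 entries, a list of its own where there are three numbers: the shift along the world's x, y, z in mm, then the turn about the world's z in degrees. A call has 1 to 5 rows; each row is the pose to reach, as a shift and turn from the pose commanded when the call began; what a row does not reach only later rows make up. A row lasts 1/8 s, in which the tool goes at most 62.5 mm and 10.7 degrees, less where a joint would pass 70% of its speed; a pose out of reach is approached as far as the arm can. A call with a gripper value outside its range is refused whole. "hand" is the finger opening in mm, from 0 to 85.4, set as the call begins (left out, the last holds). The fingers move at their own pace and stop on an object; the grip force is fixed at half the most. Time passes only in rows, so rows that repeat a pose let the fingers close. It gives the time, the measured TCP pose, the force, the opening and the grip force at its end, in the units of the state.
- manip.get_state(): the state, without advancing time (a new reading comes with each control period).
- manip.camera(name): name is "side" or "top" or "wrist"; returns a dict with "pixels" (480x640x3 uint8, blue, green, red), "fx", "fy", "cx", "cy" (pixels), "pose" (4x4, takes a point from camera to world coordinates). Camera axes: x right, y up, looking along -z (the intrinsics and any distortion apply to the point x, -y, -z); pixel columns grow to the right and rows downward; lengths in m; the calibration is good to about 2 mm. The wrist camera is an equidistant fisheye: a pixel r from the principal point sees the ray r / f radians off the axis. A picture is of the moment at which its call begins. There is no depth.
- manip.close_job(): hands the job in; it is judged then, once.
The state is a dict: "time_s": time; "q": joint angles; "dq": joint speeds; "joint_torque": joint torques, N m; "tool_pos": TCP position; "tool_rot": TCP orientation; "ft_force": force on the tool from outside, world axes, zero at the start; "moment": the same for the moment, N m; "opening": finger opening in m; "finger_force": force on a finger pad.
Only numpy, scipy, OpenCV 4.12 (cv2) and the standard library are available. Lean on these libraries where they do the work, as an engineer would, in place of code of your own. Each camera call takes 0.05 s, during which the arm holds its last target. There are 200 camera calls.

## Working session

There is one attempt and no reset: what is moved stays moved. The work goes in short steps, Python scripts to look and compute and a tool call to move; the robot and the scene stay as the last step left them, time stands still between calls to the robot, and variables do not carry over. Pictures are saved under pics/ and viewed, at most 10 in all, crops included, and the job is handed in when it is done.

Besides the shell and the picture viewer there is one more tool, called by a JSON object that holds its "op" and its "data". carry_out: Moves the arm, as the interface text tells. Its arguments: {"type":"object","properties":{"series":{"type":"array","items":{"type":"array"}},"hand":{"type":"number"}},"required":["series"]}

```bash
mkdir -p pics
python3 - <<'E'
from plant import manip
import cv2,numpy as np
for n in("side","top"):
    c=manip.camera(n);cv2.imwrite(f"pics/{n}0.png",c["pixels"]);print(n,c["fx"],c["fy"],c["cx"],c["cy"],np.round(c["pose"],4).tolist(),[k for k in c])
s=manip.get_state();print(s["time_s"],s["tool_pos"],s["tool_rot"],s["opening"],manip.pinch_z)
E
```

```text
side 494.12462908137866 494.12462908137866 318.3933502251781 234.35464920207252 [[-0.942, 0.1884, -0.2776, 0.2941], [-0.3354, -0.5103, 0.7919, 0.6903], [0.0075, 0.8391, 0.5439, 0.5708], [0.0, 0.0, 0.0, 1.0]] ['pixels', 'fx', 'fy', 'cx', 'cy', 'pose']
top 455.8870786978787 455.8870786978787 319.8599598180986 237.2042610346355 [[-0.0928, 0.967, -0.2375, 0.3667], [-0.9957, -0.0912, 0.0178, -0.0486], [-0.0045, 0.2381, 0.9712, 0.9079], [0.0, 0.0, 0.0, 1.0]] ['pixels', 'fx', 'fy', 'cx', 'cy', 'pose']
0.1 [0.20326323 0.53725764 0.23046576] [ 1.79924548e-01  9.83680000e-01 -8.62002485e-04 -2.69095622e-04] 0.0854533033934251 0.0187
```

View pics/side0.png

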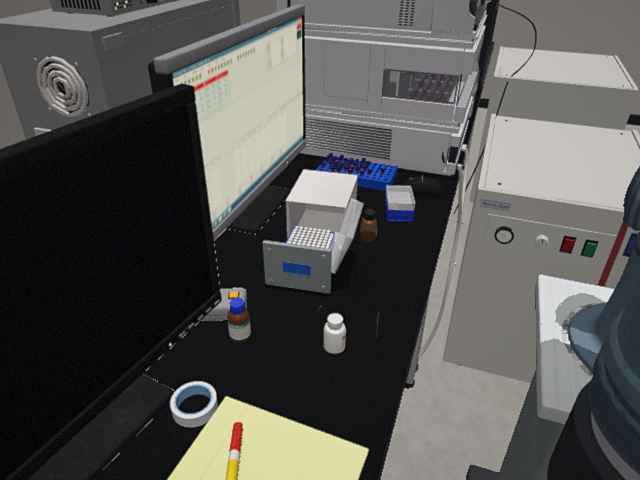

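View pics/top0.png

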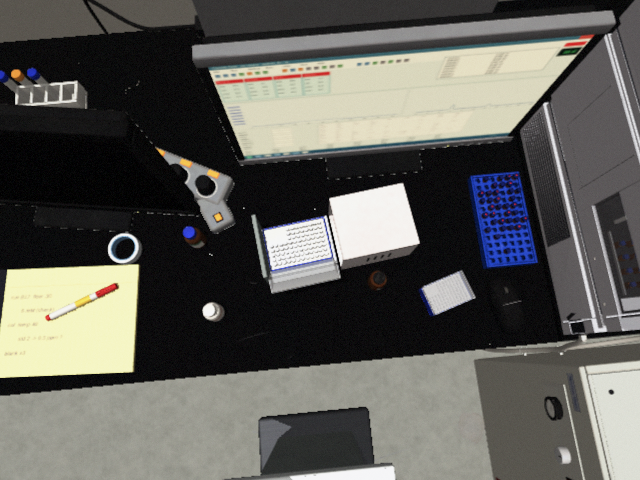

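The side view shows the tray's blue pad near (297,268), with the open lid on the robot side. In the top view the white cabinet is at about (373,224), the tray opens to the left, and the lid is along (305,280). The bottles are at (193,236), (213,312) and (377,280).

```bash
cat > h.py <<'E'
import numpy as np,cv2
from plant import manip
CAL={"side":(494.1246,318.3934,234.3546,[[-0.942, 0.1884, -0.2776, 0.2941], [-0.3354, -0.5103, 0.7919, 0.6903], [0.0075, 0.8391, 0.5439, 0.5708]]),
"top":(455.8871,319.86,237.2043,[[-0.0928, 0.967, -0.2375, 0.3667], [-0.9957, -0.0912, 0.0178, -0.0486], [-0.0045, 0.2381, 0.9712, 0.9079]])}
def plane(n,u,v,z):
    f,cx,cy,P=CAL[n];P=np.array(P);d=P[:,:3]@[(u-cx)/f,-(v-cy)/f,-1];o=P[:,3]
    return o+d*(z-o[2])/d[2]
def proj(n,p):
    f,cx,cy,P=CAL[n];P=np.array(P);q=P[:,:3].T@(np.array(p)-P[:,3])
    return np.array([cx+f*q[0]/-q[2],cy-f*q[1]/-q[2]])
E
python3 - <<'E'
from h import *
a=cv2.imread("pics/top0.png")[170:330,170:440];cv2.imwrite("pics/topc.png",cv2.resize(a,None,fx=2.9,fy=2.9,interpolation=cv2.INTER_CUBIC))
b=cv2.imread("pics/side0.png")[160:360,210:430];cv2.imwrite("pics/sidec.png",cv2.resize(b,None,fx=3,fy=3,interpolation=cv2.INTER_CUBIC))
im=cv2.imread("pics/side0.png");hsv=cv2.cvtColor(im,cv2.COLOR_BGR2HSV)
m=cv2.inRange(hsv,(95,120,60),(130,255,255));m[:,:275]=0;m[:255]=0;m[285:]=0;m[:,320:]=0
ys,xs=np.nonzero(m);print("pad",xs.mean(),ys.mean(),len(xs),plane("side",xs.mean(),ys.mean(),.055))
E
```

```text
pad 296.57142857142856 268.3135888501742 287 [0.5565454  0.05442499 0.055     ]
```

View pics/topc.png

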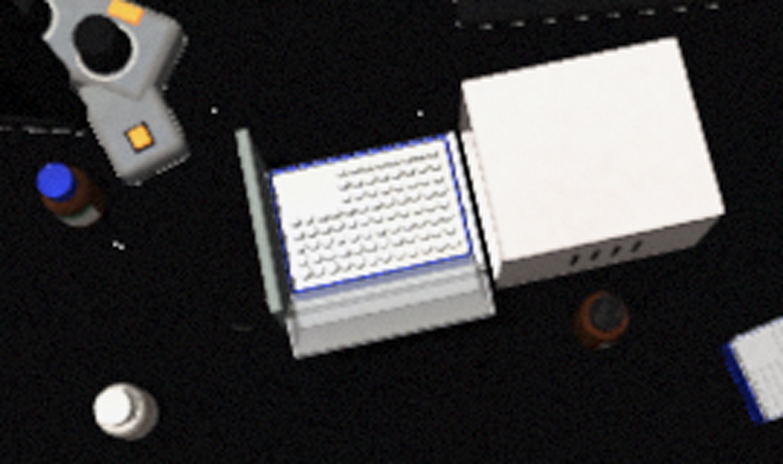

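View pics/sidec.png

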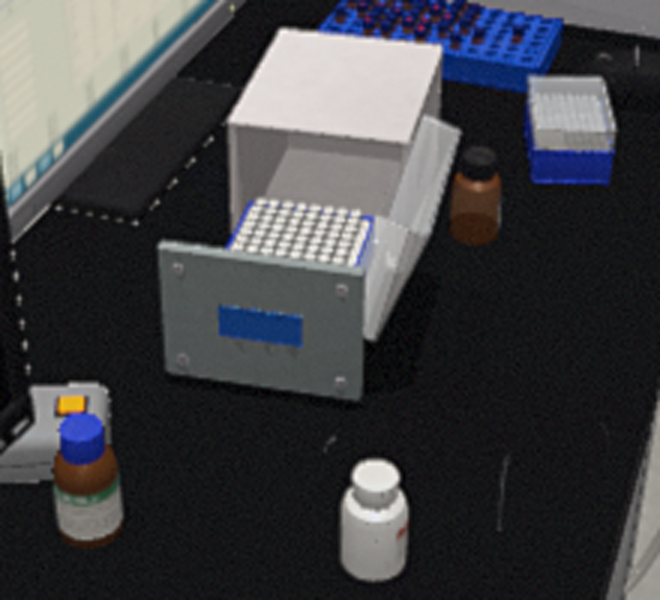

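In the crops, the plate's top edge runs (238,130)–(272,312) and the roof corners are (463,82), (677,39), (722,212) and (500,265). The lid's free edge runs (297,357)–(493,313).

Run:
```python
from h import *
np.set_printoptions(precision=4,suppress=True)
T=lambda u,v,z:plane("top",170+u/2.9,170+v/2.9,z)
S=lambda u,v,z:plane("side",210+u/3,160+v/3,z)
for k,l in {"plate top":[(238,130,.101),(272,312,.101)],"roof":[(463,82,.104),(677,39,.104),(722,212,.104),(500,265,.104)],"lid":[(297,357,.125),(493,313,.125)],"box":[(272,170,.054),(455,135,.054),(470,253,.054),(296,293,.054)],"caps g,w,b":[(57,182,.071),(122,406,.059),(608,311,.063)]}.items():
    p=np.array([T(*x) for x in l]);print(k,p[:,:2].tolist() and p[:,:2],"deg",np.degrees(np.arctan2(p[1,1]-p[0,1],p[1,0]-p[0,0])))
for k,l in {"plate top":[(160,243,.101),(364,270,.101)],"roof":[(230,124,.104),(405,141,.104),(441,43,.104),(279,29,.104)],"lid":[(375,338,.125),(460,128,.125)],"caps":[(82,432,.071),(375,475,.059),(480,160,.063)],"bases":[(88,530,0),(374,566,0),(475,232,0)]}.items():
    p=np.array([S(*x) for x in l]);print("S",k,p[:,:2])
```

```text
plate top [[0.6181 0.0573]
 [0.4995 0.0431]] deg -173.20520298610944
roof [[ 0.6356 -0.0883]
 [ 0.6516 -0.2284]
 [ 0.5355 -0.2407]
 [ 0.5151 -0.0994]] deg -83.48756599250088
lid [[ 0.4674  0.0274]
 [ 0.4826 -0.0909]] deg -82.64370653984126
box [[ 0.6028  0.0424]
 [ 0.6155 -0.0818]
 [ 0.5341 -0.0838]
 [ 0.5183  0.032 ]] deg -84.14242480625241
caps g,w,b [[ 0.6032  0.1812]
 [ 0.4551  0.1469]
 [ 0.4862 -0.1681]] deg -166.95940794044105
S plate top [[0.6152 0.0586]
 [0.4976 0.044 ]]
S roof [[ 0.6293 -0.0787]
 [ 0.517  -0.0969]
 [ 0.534  -0.2405]
 [ 0.6505 -0.2215]]
S lid [[ 0.4635  0.1311]
 [ 0.4799 -0.0886]]
S caps [[ 0.5997  0.1893]
 [ 0.4536  0.156 ]
 [ 0.4815 -0.159 ]]
S bases [[ 0.6032  0.188 ]
 [ 0.4512  0.1604]
 [ 0.4828 -0.1663]]
```

{"op": "carry_out", "data": {"hand": 0, "series": [[[20,-50,0],6],[[40,-100,0],12],[[60,-150,0],18],[[80,-200,0],24],[[100,-250,0],28]]}}

```text
time_s: 0.72
tool_pos: [0.3036, 0.2861, 0.231]
tool_rot: [-0.065, 0.998, -0.0, -0.0]
ft_force: [0.3, 1.0, 0.2]
opening: -0.0001
finger_force: 0.0
```

{"op": "carry_out", "data": {"series": [[[20,-55,0],0],[[45,-110,0],0],[[70,-170,0],0],[[95,-230,0],0],[[122,-290,0],0]]}}

```text
time_s: 1.35
tool_pos: [0.4223, 0.0034, 0.2312]
tool_rot: [-0.063, 0.998, 0.0, -0.0]
ft_force: [0.2, 0.5, -0.0]
opening: -0.0001
finger_force: 0.0
```

{"op": "carry_out", "data": {"series": [[[0,-36,-20],0],[[0,-36,-50],0],[[0,-36,-80],0],[[0,-36,-110],0],[[0,-36,-114],0]]}}

```text
time_s: 1.98
tool_pos: [0.4198, -0.0301, 0.1154]
tool_rot: [-0.063, 0.998, 0.001, -0.002]
ft_force: [-0.0, -0.2, 0.5]
opening: -0.0002
finger_force: 0.0
```

{"op": "carry_out", "data": {"series": [[[8,1,0],0],[[16,2,0],0],[[24,3,0],0],[[32,4,0],0],[[40,5,0],0]]}}

```text
time_s: 2.6
tool_pos: [0.4629, -0.0255, 0.1175]
tool_rot: [-0.063, 0.998, 0.0, 0.0]
ft_force: [-0.6, 0.6, -0.4]
opening: 0.0001
finger_force: 0.1
```

Run:
```python
from h import *
a=manip.camera("side")["pixels"][150:350,200:440];b=manip.camera("top")["pixels"][170:330,200:440]
cv2.imwrite("pics/c1.png",np.hstack([cv2.resize(a,(400,333)),cv2.resize(b,(400,333))]));s=manip.get_state();print(s["tool_pos"],s["ft_force"],s["time_s"])
```

```text
[ 0.46324132 -0.0255816   0.11743151] [-0.84118039  0.11114059  0.32999232] 2.7
```

View pics/c1.png

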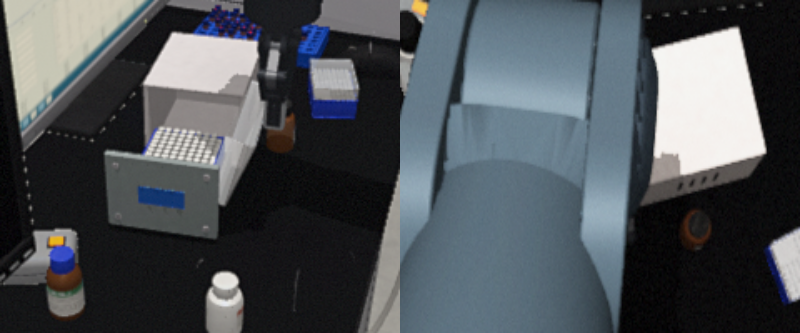

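The fingertips are just at the lid's free edge, and nothing has been disturbed.

{"op": "carry_out", "data": {"series": [[[8,1,0],0],[[16,2,0],0],[[24,3,0],0],[[32,4,0],0],[[40,5,0],0]]}}

```text
time_s: 3.32
tool_pos: [0.5027, -0.0206, 0.1173]
tool_rot: [-0.063, 0.998, 0.0, 0.0]
ft_force: [-2.0, -0.7, 1.3]
opening: -0.0003
finger_force: 0.7
```

{"op": "carry_out", "data": {"series": [[[8,1,0],0],[[16,2,0],0],[[24,3,0],0],[[30,4,0],0],[[36,4,0],0]]}}

```text
time_s: 3.95
tool_pos: [0.5385, -0.0165, 0.1172]
tool_rot: [-0.063, 0.998, 0.0, -0.0]
ft_force: [-0.6, 0.2, -0.5]
opening: 0.0002
finger_force: 0.2
```

Run:
```python
from h import *
a=manip.camera("side")["pixels"][150:350,200:440]
cv2.imwrite("pics/c2.png",cv2.resize(a,(600,500)));s=manip.get_state();print(s["tool_pos"],s["ft_force"],s["time_s"])
```

```text
[ 0.53940715 -0.01660455  0.11733575] [ 0.98557089 -1.21093623 -0.81920195] 4.0
```

View pics/c2.png

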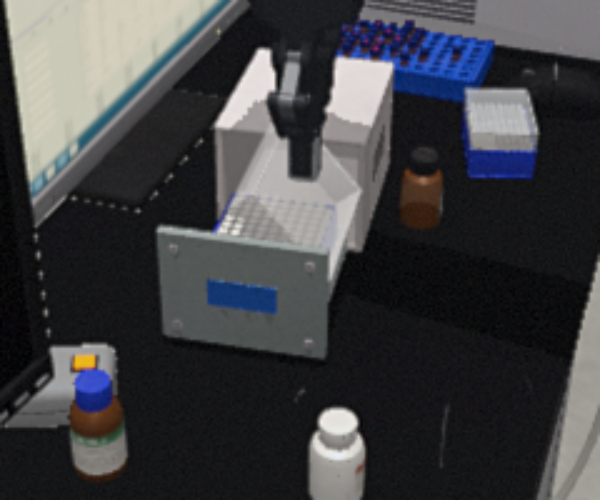

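The lid is past its tipping point and leaning forward. I'll lift clear and go round to the front of the plate while it sinks.

{"op": "carry_out", "data": {"series": [[[-5,0,25],0],[[-5,10,45],0],[[0,50,45],0],[[8,90,45],0],[[13,118,45],0]]}}

```text
time_s: 4.62
tool_pos: [0.5516, 0.1029, 0.1626]
tool_rot: [-0.064, 0.998, 0.0, 0.0]
ft_force: [0.8, -0.0, -0.0]
opening: 0.0
finger_force: 0.0
```

{"op": "carry_out", "data": {"series": [[[0,0,-20],0],[[0,0,-50],0],[[0,0,-80],0],[[0,0,-103],0],[[0,0,-107],0]]}}

```text
time_s: 5.25
tool_pos: [0.5497, 0.1013, 0.0537]
tool_rot: [-0.063, 0.998, 0.0, -0.002]
ft_force: [-0.7, -0.7, 0.6]
opening: 0.0002
finger_force: 0.0
```

{"op": "carry_out", "data": {"series": [[[0,0,0],0],[[0,0,0],0],[[0,0,0],0],[[0,0,0],0],[[0,0,0],0]]}}

```text
time_s: 5.88
tool_pos: [0.5513, 0.1014, 0.0556]
tool_rot: [-0.063, 0.998, 0.0, 0.0]
ft_force: [0.0, -0.1, 0.6]
opening: 0.0003
finger_force: 0.0
```

{"op": "carry_out", "data": {"series": [[[0,0,0],0],[[0,0,0],0],[[0,0,0],0],[[0,0,0],0],[[0,0,0],0]]}}

```text
time_s: 6.5
tool_pos: [0.5511, 0.1014, 0.0553]
tool_rot: [-0.063, 0.998, 0.0, -0.0]
ft_force: [1.0, -0.3, -0.1]
opening: 0.0001
finger_force: 0.0
```

{"op": "carry_out", "data": {"series": [[[0,0,0],0],[[0,0,0],0],[[0,0,0],0],[[0,0,0],0],[[0,0,0],0]]}}

```text
time_s: 7.12
tool_pos: [0.5512, 0.1014, 0.0553]
tool_rot: [-0.063, 0.998, 0.0, 0.0]
ft_force: [0.1, 0.2, -0.1]
opening: 0.0002
finger_force: 0.0
```

Run:
```python
from h import *
a=manip.camera("side")["pixels"][150:350,200:440];b=manip.camera("top")["pixels"][150:350,200:440]
cv2.imwrite("pics/c3.png",np.hstack([cv2.resize(a,(400,333)),cv2.resize(b,(400,333))]));s=manip.get_state();print(s["tool_pos"],s["ft_force"],s["time_s"])
```

```text
[0.55113411 0.10138305 0.05532746] [-0.79571379 -0.36336142  0.5131778 ] 7.225
```

View pics/c3.png

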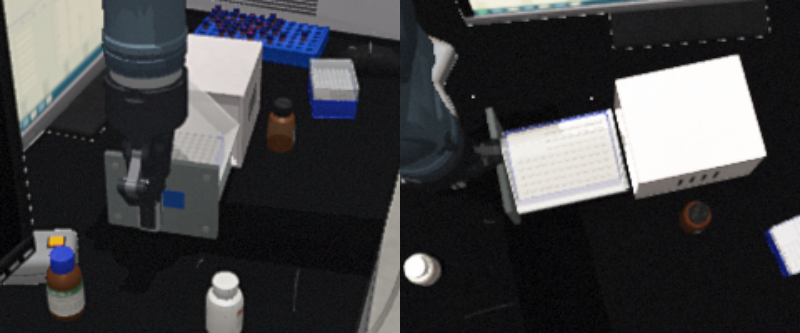

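The lid is still sinking, so I'll wait and then look again.

{"op": "carry_out", "data": {"series": [[[0,0,0],0],[[0,0,0],0],[[0,0,0],0],[[0,0,0],0],[[0,0,0],0]]}}

```text
time_s: 7.85
tool_pos: [0.5512, 0.1014, 0.0553]
tool_rot: [-0.063, 0.998, 0.0, 0.0]
ft_force: [-0.2, 0.3, 0.1]
opening: 0.0002
finger_force: 0.0
```

{"op": "carry_out", "data": {"series": [[[0,0,0],0],[[0,0,0],0],[[0,0,0],0],[[0,0,0],0],[[0,0,0],0]]}}

```text
time_s: 8.48
tool_pos: [0.5512, 0.1014, 0.0553]
tool_rot: [-0.063, 0.998, 0.0, 0.0]
ft_force: [-0.3, -0.8, 0.4]
opening: 0.0002
finger_force: 0.0
```

{"op": "carry_out", "data": {"series": [[[0,0,0],0],[[0,0,0],0],[[0,0,0],0],[[0,0,0],0],[[0,0,0],0]]}}

```text
time_s: 9.1
tool_pos: [0.5511, 0.1014, 0.0553]
tool_rot: [-0.063, 0.998, 0.0, -0.0]
ft_force: [0.2, -0.2, -0.3]
opening: 0.0
finger_force: 0.0
```

{"op": "carry_out", "data": {"series": [[[0,0,0],0],[[0,0,0],0],[[0,0,0],0],[[0,0,0],0],[[0,0,0],0]]}}

```text
time_s: 9.72
tool_pos: [0.5511, 0.1014, 0.0553]
tool_rot: [-0.063, 0.998, 0.0, 0.0]
ft_force: [-0.0, -0.5, 0.2]
opening: 0.0001
finger_force: 0.0
```

Run:
```python
from h import *
f=lambda:(manip.camera("side")["pixels"],manip.camera("top")["pixels"])
a,b=f()
for i in range(6):c,d=f()
print("change",cv2.absdiff(a,c)[200:300,300:400].mean(),cv2.absdiff(b,d)[200:300,260:340].mean())
cv2.imwrite("pics/c4.png",np.hstack([cv2.resize(c[180:300,250:394],(400,333)),cv2.resize(d[190:310,240:384],(400,333))]))
```

```text
change 3.0891333333333333 3.658541666666667
```

View pics/c4.png

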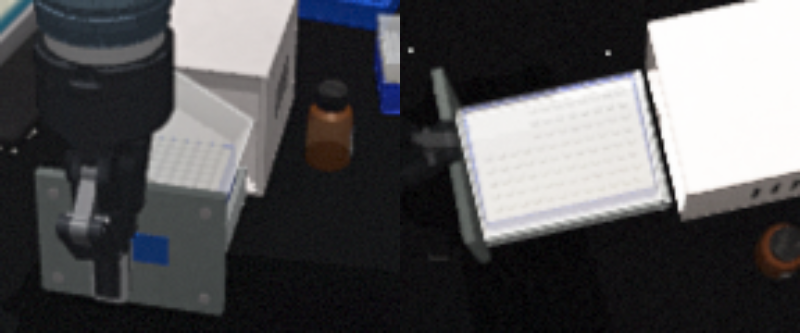

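Run:
```python
from h import *
H=np.array([.526,-.026,.054]);d=np.array([.118,-.993,0]);n=np.array([.993,.118,0]);z=np.array([0,0,1])
for th in(0,.3,.6,.9):
  r=np.cos(th)*n+np.sin(th)*z;u=-np.sin(th)*n+np.cos(th)*z
  P=[H+s*.061*d+a*r+.025*u for a in(0,.084) for s in(-1,1)]
  print(th,[np.round((proj("side",p)-[250,180])*2.775).astype(int).tolist() for p in P],[np.round((proj("top",p)-[240,190])*2.775).astype(int).tolist() for p in P])
```

```text
0 [[197, 209], [236, 109], [67, 191], [118, 95]] [[81, 218], [261, 180], [58, 99], [234, 62]]
0.3 [[209, 212], [246, 112], [83, 161], [133, 67]] [[83, 229], [263, 191], [57, 105], [238, 68]]
0.6 [[219, 217], [255, 117], [110, 139], [158, 45]] [[86, 240], [265, 202], [58, 123], [244, 85]]
0.9 [[228, 225], [263, 124], [145, 125], [190, 32]] [[88, 249], [267, 211], [62, 152], [252, 113]]
```

Run:
```python
from h import *
S=manip.camera("side")["pixels"];T=manip.camera("top")["pixels"];W=manip.camera("wrist")["pixels"];O=cv2.imread("pics/side0.png")
r=lambda i:cv2.resize(i,(400,300),interpolation=cv2.INTER_CUBIC)
cv2.imwrite("pics/c5.png",np.vstack([np.hstack([r(S[185:275,275:395]),r(O[185:275,275:395])]),np.hstack([r(T[200:296,250:378]),r(W)])]))
```

```text
(no output)
```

View pics/c5.png

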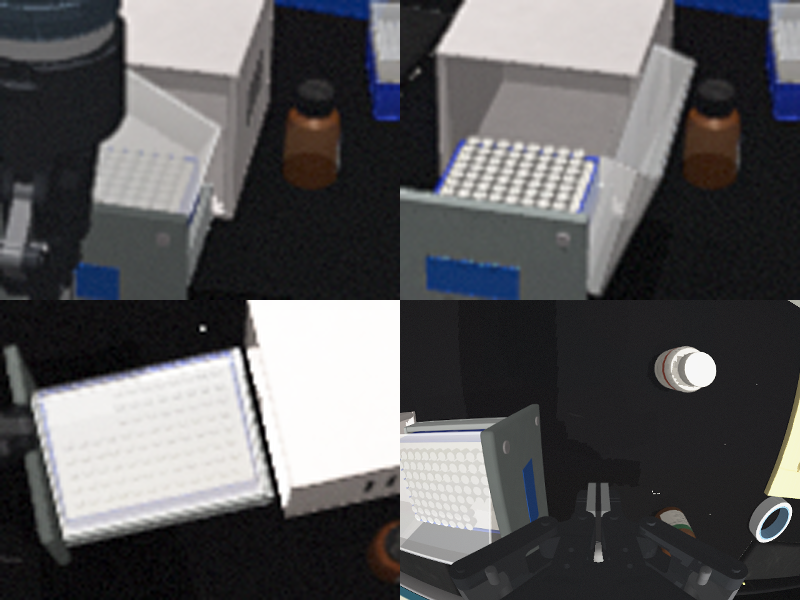

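The lid is still about 0.5 rad open (its upper edge runs (130,72)–(218,125) in the first panel). I'll check whether it is still sinking.

```bash
cat > g.py <<'E'
from h import *
import sys
I=np.mean([manip.camera("side")["pixels"].astype(float) for _ in range(6)],0);np.save(sys.argv[1],I)
# column profile: rows of strongest gradient below roof edge
g=cv2.cvtColor(I.astype(np.uint8),cv2.COLOR_BGR2GRAY).astype(float)
for c in(318,324,330,336):print(c,np.round(g[202:238,c]).astype(int).tolist())
print(manip.get_state()["time_s"])
E
python3 g.py a.npy
```

```text
318 [220, 217, 171, 105, 109, 109, 116, 152, 189, 184, 177, 176, 175, 174, 173, 173, 171, 170, 168, 168, 175, 186, 188, 187, 188, 187, 187, 187, 184, 180, 188, 185, 185, 185, 176, 179]
324 [219, 219, 210, 149, 106, 110, 111, 109, 109, 121, 151, 185, 195, 178, 175, 175, 174, 173, 172, 171, 170, 168, 167, 169, 181, 188, 187, 187, 187, 181, 181, 184, 175, 176, 177, 178]
330 [215, 216, 218, 198, 123, 105, 109, 111, 111, 114, 132, 141, 139, 140, 163, 191, 180, 173, 173, 173, 171, 170, 170, 169, 168, 166, 167, 173, 184, 179, 161, 170, 179, 180, 186, 187]
336 [215, 215, 217, 215, 180, 106, 106, 112, 113, 111, 116, 139, 140, 138, 138, 138, 135, 144, 178, 191, 175, 171, 171, 170, 170, 170, 175, 183, 188, 191, 194, 199, 204, 193, 164, 140]
10.875
```

{"op": "carry_out", "data": {"series": [[[0,0,0],0],[[0,0,0],0],[[0,0,0],0],[[0,0,0],0],[[0,0,0],0]]}}

```text
time_s: 11.5
tool_pos: [0.5511, 0.1014, 0.0553]
tool_rot: [-0.063, 0.998, 0.0, -0.0]
ft_force: [-0.6, -0.0, -0.3]
opening: 0.0003
finger_force: 0.0
```

{"op": "carry_out", "data": {"series": [[[0,0,0],0],[[0,0,0],0],[[0,0,0],0],[[0,0,0],0],[[0,0,0],0]]}}

```text
time_s: 12.12
tool_pos: [0.5512, 0.1014, 0.0553]
tool_rot: [-0.063, 0.998, 0.0, 0.0]
ft_force: [0.2, -0.3, 0.3]
opening: 0.0
finger_force: 0.0
```

{"op": "carry_out", "data": {"series": [[[0,0,0],0],[[0,0,0],0],[[0,0,0],0],[[0,0,0],0],[[0,0,0],0]]}}

```text
time_s: 12.75
tool_pos: [0.5511, 0.1014, 0.0553]
tool_rot: [-0.063, 0.998, 0.0, -0.0]
ft_force: [-0.4, -0.2, -0.2]
opening: 0.0002
finger_force: 0.0
```

```bash
python3 g.py b.npy
```

```text
318 [220, 216, 171, 105, 110, 113, 112, 111, 117, 140, 140, 137, 139, 158, 193, 187, 178, 177, 177, 175, 174, 173, 171, 170, 170, 179, 189, 190, 187, 183, 190, 186, 187, 186, 178, 181]
324 [219, 219, 210, 149, 106, 110, 111, 109, 111, 123, 141, 140, 139, 136, 140, 168, 198, 179, 177, 176, 176, 174, 173, 172, 171, 169, 172, 185, 190, 185, 185, 187, 178, 179, 180, 182]
330 [215, 217, 217, 197, 123, 105, 109, 111, 111, 115, 133, 141, 141, 139, 137, 136, 144, 179, 202, 180, 177, 176, 175, 174, 173, 171, 170, 169, 173, 181, 164, 173, 184, 184, 192, 195]
336 [215, 216, 217, 215, 181, 106, 107, 112, 112, 110, 116, 140, 140, 138, 139, 140, 137, 135, 145, 183, 193, 193, 188, 164, 137, 134, 134, 134, 136, 138, 140, 141, 142, 140, 140, 139]
13.05
```

It is still sinking (edge slope 0.65 → 0.29), so I'll keep waiting.

{"op": "carry_out", "data": {"series": [[[0,0,0],0],[[0,0,0],0],[[0,0,0],0],[[0,0,0],0],[[0,0,0],0]]}}

```text
time_s: 13.68
tool_pos: [0.5512, 0.1014, 0.0553]
tool_rot: [-0.063, 0.998, 0.0, 0.0]
ft_force: [0.2, 0.3, -0.2]
opening: 0.0003
finger_force: 0.0
```

{"op": "carry_out", "data": {"series": [[[0,0,0],0],[[0,0,0],0],[[0,0,0],0],[[0,0,0],0],[[0,0,0],0]]}}

```text
time_s: 14.3
tool_pos: [0.5511, 0.1014, 0.0553]
tool_rot: [-0.063, 0.998, 0.0, -0.0]
ft_force: [0.2, -0.1, 0.4]
opening: -0.0
finger_force: 0.0
```

{"op": "carry_out", "data": {"series": [[[0,0,0],0],[[0,0,0],0],[[0,0,0],0],[[0,0,0],0],[[0,0,0],0]]}}

```text
time_s: 14.92
tool_pos: [0.5511, 0.1014, 0.0553]
tool_rot: [-0.063, 0.998, 0.0, -0.0]
ft_force: [1.5, -0.6, 0.2]
opening: -0.0002
finger_force: 0.0
```

```bash
python3 g.py c.npy
```

```text
318 [220, 216, 171, 105, 110, 112, 112, 111, 117, 140, 140, 138, 139, 138, 137, 136, 152, 195, 190, 178, 177, 177, 176, 174, 173, 171, 171, 181, 187, 184, 190, 187, 187, 186, 178, 181]
324 [219, 219, 210, 150, 106, 110, 111, 109, 111, 122, 141, 141, 140, 138, 138, 138, 140, 161, 197, 175, 177, 177, 177, 175, 174, 173, 172, 177, 190, 186, 185, 187, 178, 179, 180, 182]
330 [215, 217, 217, 198, 123, 104, 110, 111, 111, 114, 133, 141, 141, 139, 137, 138, 136, 143, 177, 206, 182, 177, 177, 177, 175, 173, 173, 172, 174, 170, 176, 189, 173, 141, 140, 135]
336 [215, 216, 217, 215, 181, 106, 107, 111, 112, 110, 116, 139, 140, 138, 138, 140, 138, 136, 137, 136, 135, 136, 137, 138, 138, 138, 138, 138, 138, 139, 141, 141, 141, 141, 140, 139]
15.225
```

{"op": "carry_out", "data": {"series": [[[0,0,0],0],[[0,0,0],0],[[0,0,0],0],[[0,0,0],0],[[0,0,0],0]]}}

```text
time_s: 15.85
tool_pos: [0.5511, 0.1014, 0.0553]
tool_rot: [-0.063, 0.998, 0.0, -0.0]
ft_force: [-0.8, 0.2, 0.4]
opening: -0.0001
finger_force: 0.0
```

{"op": "carry_out", "data": {"series": [[[0,0,0],0],[[0,0,0],0],[[0,0,0],0],[[0,0,0],0],[[0,0,0],0]]}}

```text
time_s: 16.48
tool_pos: [0.5512, 0.1014, 0.0553]
tool_rot: [-0.063, 0.998, 0.0, 0.0]
ft_force: [0.3, 0.2, -0.0]
opening: 0.0006
finger_force: 0.0
```

```bash
python3 g.py d.npy
```

```text
318 [219, 216, 171, 105, 110, 113, 112, 111, 117, 140, 140, 139, 138, 138, 137, 136, 152, 195, 190, 178, 177, 177, 175, 174, 173, 171, 172, 181, 187, 184, 190, 187, 187, 186, 178, 181]
324 [219, 219, 210, 149, 106, 111, 110, 110, 110, 122, 141, 141, 140, 138, 138, 139, 140, 161, 197, 175, 177, 177, 177, 175, 174, 173, 172, 177, 190, 186, 185, 187, 178, 179, 180, 182]
330 [215, 217, 217, 198, 124, 105, 110, 111, 111, 115, 133, 141, 141, 139, 139, 138, 137, 142, 176, 205, 182, 178, 177, 176, 174, 173, 173, 172, 174, 171, 176, 189, 173, 141, 141, 136]
336 [215, 215, 217, 215, 180, 107, 106, 112, 112, 110, 116, 139, 139, 139, 138, 140, 138, 137, 136, 136, 134, 137, 137, 137, 139, 138, 138, 138, 138, 139, 140, 142, 141, 140, 139, 139]
16.775
```

The lid has stopped, and its edge slope of about 0.15 matches shut. Now I'll push the tray.

{"op": "carry_out", "data": {"series": [[[1,-9,0],0],[[2,-18,0],0],[[3,-26,0],0],[[4,-32,0],0],[[5,-38,0],0]]}}

```text
time_s: 17.4
tool_pos: [0.5559, 0.063, 0.0553]
tool_rot: [-0.063, 0.998, 0.0, -0.0]
ft_force: [-1.0, 1.7, 1.1]
opening: -0.0001
finger_force: 0.0
```

{"op": "carry_out", "data": {"series": [[[1,-8,0],0],[[2,-16,0],0],[[3,-24,0],0],[[4,-32,0],0],[[5,-40,0],0]]}}

```text
time_s: 18.02
tool_pos: [0.5611, 0.0228, 0.0553]
tool_rot: [-0.063, 0.998, 0.0, -0.0]
ft_force: [-1.3, 1.5, 1.7]
opening: 0.0002
finger_force: 0.0
```

{"op": "carry_out", "data": {"series": [[[1,-8,0],0],[[2,-16,0],0],[[3,-24,0],0],[[4,-32,0],0],[[5,-40,0],0]]}}

```text
time_s: 18.65
tool_pos: [0.5662, -0.0172, 0.0553]
tool_rot: [-0.063, 0.998, 0.0, 0.0]
ft_force: [-1.6, 1.4, 1.3]
opening: 0.0001
finger_force: 0.0
```

{"op": "carry_out", "data": {"series": [[[1,-8,0],0],[[2,-16,0],0],[[3,-24,0],0],[[4,-32,0],0],[[5,-39,0],0]]}}

```text
time_s: 19.27
tool_pos: [0.5712, -0.0562, 0.0553]
tool_rot: [-0.063, 0.998, 0.0, -0.0]
ft_force: [-1.8, 1.9, 1.7]
opening: -0.0001
finger_force: 0.0
```

Now slowly to the stop, watching the force.

{"op": "carry_out", "data": {"series": [[[0.5,-4,0],0],[[1,-8,0],0],[[1.5,-11,0],0],[[1.7,-13,0],0],[[1.8,-15,0],0]]}}

```text
time_s: 19.9
tool_pos: [0.5723, -0.0605, 0.0568]
tool_rot: [-0.067, 0.998, 0.01, 0.001]
ft_force: [-4.8, 35.6, 18.6]
opening: -0.0002
finger_force: 13.8
```

{"op": "carry_out", "data": {"series": [[[0,10,0],0],[[-1,20,0],0],[[-3,45,0],0],[[-6,80,0],0],[[-6,85,30],0]]}}

```text
time_s: 20.52
tool_pos: [0.5641, 0.016, 0.0828]
tool_rot: [-0.064, 0.998, 0.0, -0.003]
ft_force: [0.1, -0.9, -0.2]
opening: -0.0002
finger_force: 0.0
```

{"op": "carry_out", "data": {"series": [[[0,0,50],0],[[0,0,110],0],[[-50,20,120],0],[[-110,50,120],0],[[-160,80,120],0]]}}

```text
time_s: 21.15
tool_pos: [0.4063, 0.0943, 0.2053]
tool_rot: [-0.062, 0.998, -0.0, 0.001]
ft_force: [0.3, 1.2, 1.6]
opening: -0.0001
finger_force: 0.0
```

Run:
```python
from h import *
S=manip.camera("side")["pixels"];T=manip.camera("top")["pixels"];O=cv2.imread("pics/side0.png");P=cv2.imread("pics/top0.png")
r=lambda i:cv2.resize(i,(400,300),interpolation=cv2.INTER_CUBIC)
cv2.imwrite("pics/c6.png",np.vstack([np.hstack([r(S[160:370,210:490]),r(S[165:255,270:390])]),np.hstack([r(T[170:335,180:400]),r(P[170:335,180:400])])]))
hsv=cv2.cvtColor(S,cv2.COLOR_BGR2HSV);m=cv2.inRange(hsv,(95,120,60),(130,255,255));m[:,:275]=0;m[:200]=0;m[290:]=0;m[:,370:]=0
ys,xs=np.nonzero(m);print("pad",xs.mean(),ys.mean(),len(xs),plane("side",xs.mean(),ys.mean(),.055));print(manip.get_state()["time_s"])
```

```text
pad 314.02553191489363 226.68510638297872 235 [ 0.57471319 -0.08382967  0.055     ]
21.25
```

View pics/c6.png

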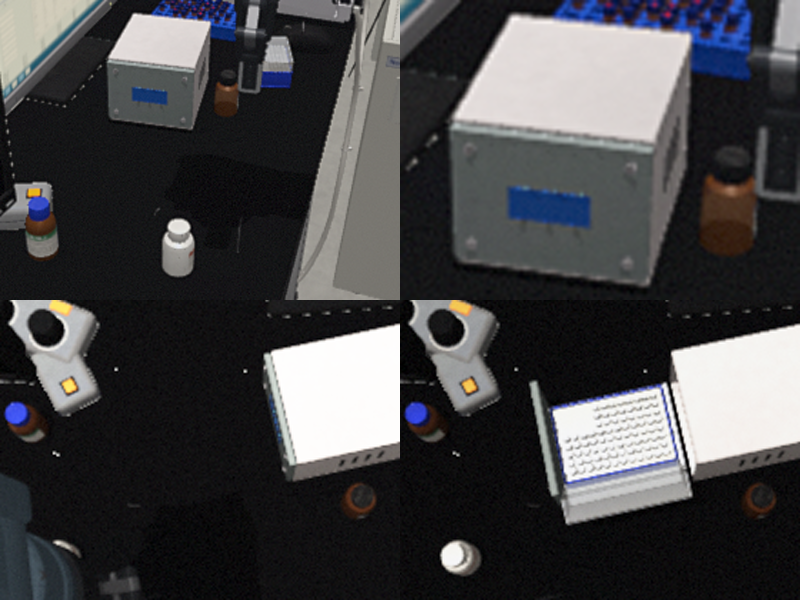

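The plate is flush with the cabinet, the pad has travelled 0.139 m, and the bottles are unmoved. Handing in.

```bash
python3 -c "
from plant import manip
print(manip.close_job())"
```

```text
the job is handed in; nothing more can be done
None
```

The tip box lid was shut first, the tray was then pushed fully home, the three bottles look unmoved in the last pictures, and the job was handed in at about 21 s.

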